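Roll-test a brass roller and catch it

ROBOT

A 6-joint arm with a two-finger parallel gripper is mounted at the origin on the work surface. World frame = base frame: x ahead of the robot, y to its left, z up, the work surface at z = 0. Lengths are in m, angles in rad, forces in N, time in s.
With the tool pointing down it reaches from about 0.325 to 0.9 m from the base axis. Payload 6.1 kg.
Tool frame: the origin (TCP) lies at the very end of the fingers, on their centre line; the grasp point (between the pads) lies 19 mm behind it (bot.grip_point_offset is the distance from the TCP to the grasp point, in m); z points along the fingers, y is the line along which they close (so a half turn about z gives the same grasp; the last joint's range is limited). The gripper opens to 85 mm and grips with 20 to 120 N. Pads are 22 mm wide; open, the fingers measure 114 mm over their backs; the gripper's body (76 mm by 85 mm) begins 54 mm behind the grasp point. The pads swing forward as they close: fully open they stand 13 mm farther back than shut.
Start: joints at [1.054, 0.22, 1.526, -0, 1.395, -0.126], TCP at [0.238, 0.578, 0.231] pointing down, gripper open.
Joint ranges: [-2.98, 2.98], [-0.91, 2.08], [0.09, 2.57], [-1.24, 4.39], [0.2, 2.65], [-2.68, 2.68]. Speed limits (rad/s): [2.57, 2.57, 3.01, 3.14, 3.14, 3.14].

INTERFACE

Orientations are given as a unit quaternion [w, x, y, z].
In Python, from bench import bot gives the robot as it stands.
- The arm moves only by the tool step_arm, never from a script. Its argument "motion" is a list of rows, each an object of numbers: "wx", "wy", "wz": the turn, a rotation vector about the tool's x, y, z scaled (see below); "x", "y", "z": the shift along the tool's x, y, z scaled (see below); "hand": the closure, from -1 (fully open) to 1 (shut). A call has 1 to 8 rows; each row is the pose to reach, as a shift and turn from the pose commanded when the call began, along the tool's axes at that moment; what a row does not reach only later rows make up. The controller multiplies each number of a shift by 10 cm and each number of a turn by 60 degrees. A row lasts 1/10 s, in which the tool goes at most 50 mm and 8.59 degrees, less where a joint would pass 70% of its speed; a pose out of reach is approached as far as the arm can. A call with a number of a shift or a turn outside -1 to 1 is refused whole. A call with a gripper value outside its range is refused whole. The fingers move at their own pace and stop on an object; "force" is the grip in N (left out, the last holds). Time passes only in rows, so rows that repeat a pose let the fingers close. It gives the time, the measured TCP pose, the force, the opening and the grip force at its end, in the units of the state.
- bot.state(): the state, without advancing time (a new reading comes with each control period).
- bot.capture(name): name is "side" or "top" or "wrist"; returns the picture (384x512x3 uint8, red, green, blue); there is no depth.
- bot.calibration(name): a dict with "intrinsics" (3x3 intrinsics, pixels), "dist" ([k1, k2, p1, p2, k3] as OpenCV has them; the pictures are not rectified), "cam_to_world" (4x4, takes a point from camera to world coordinates); the wrist camera has in their place "T_tool_cam" (4x4, takes a point from camera to tool coordinates, whose origin is the TCP and whose axes are the flange's). Camera axes: x right, y up, looking along -z (the intrinsics and any distortion apply to the point x, -y, -z); pixel columns grow to the right and rows downward; lengths in m; the calibration is good to about 2 mm. A picture is of the moment at which its call begins: read the wrist's pose just before it. calibration takes no time and is no camera call.
- bot.hand_in(): hands the job in; it is judged then, once.
Trained networks look in the newest picture that a camera, given by its name, has taken for a name from the list of things; names that differ only in an ending like _2 or _b are one class to them, and where a whole thing is asked for, a point or a joint stands for the part that bears it (a point fixed in the world has none). Each returns a list of dicts, best first, with "confidence" (0 to 1); they miss things now and then, are a little off and sometimes report something else, mostly with a low value. They report only what shows in the picture. A call takes as long as a camera call. They do not tell look-alikes from the thing itself.
- bot.masks_of(camera, target): "pixels" (384x512 bool, what is visible of it) and "rect" ([left, top, width, height] in pixels, round what is visible of it).
The state is a dict: "clock": time; "joints": joint angles; "qd": joint speeds; "joint_torque": joint torques, N m; "ee_pos": TCP position; "tool_rot": TCP orientation; "wrist_force": force on the tool from outside, world axes, zero at the start; "wrist_torque": the same for the moment, N m; "finger_gap": opening from 0.0 (shut) to 1.0 (fully open); "finger_force": force on a finger pad.
Only numpy, scipy, OpenCV 4.12 (cv2) and the standard library are available. Lean on these libraries where they do the work, as an engineer would, in place of code of your own. Each camera call takes 0.05 s, during which the arm holds its last target. There are 200 camera calls.

TASK

Roll-test the brass roller: press the red gate pad all the way down and let the roller run untouched past the white line. Then, with your closed fingertips moving along just ahead of it so that it is not knocked, brake it smoothly along the yellow section to a crawl of about 0.06 m/s without halting it there, bring it to a standstill in the green section for a second, and ease it down to rest against the dark steel end stop without letting it bang. Move clear at the end and do not disturb the other things on the bench.

Things in the scene. Friction and masses are not known exactly. Their poses are not given: they have to be found in the camera images.
- ramp: Fixed test ramp, 470 x 122 mm. Origin at table level under its middle; +x points downhill along the lane, +y across, z up. Plate top is 47 mm - 0.047*x above the table. Wooden side guides at y = +-49 to +-61 mm rise 14 mm over the plate. Along x: back wall to -221 mm, gate blade -153 to -147, white line -25 to -20, yellow -20 to +100, green +100 to +165, end stop face +215 mm.
- roller: Brass roller with domed ends and two black rings, across the lane: diameter 44 mm, length 90 mm (straight part 46), nominally 0.6 kg (0.4 to 0.85). Origin at its centre, 22 mm above the plate; y is its own axis, x and z turn as it rolls. Starts against the gate, centre at ramp x = -175 mm; rests at the end stop at +193 mm. A knock over 20 N spoils it; meeting it within 0.08 m/s is safe.
- line (a point): Middle of the white line across the lane, on the plate (ramp x = -22.5 mm, y = 0). The roller counts by its centre. Freed, it gathers speed at 0.2 m/s2, around here 0.13 (hidden drag, mass): it passes at 0.17 m/s some 1.1 s after the gate is down. Smooth braking in yellow: 0.1 s or more between 0.145 and 0.095 m/s (0.3 m/s2 does), then 0.3 s or more at 0.035 to 0.09 m/s.
- stop_face (a point): Foot of the dark steel end stop's uphill face, on the plate (ramp x = +215 mm, y = 0). The stop is 28 mm high over the plate, as wide as the ramp. Uncaught, the roller hits it at about 0.25 m/s; under 0.15 m/s is gentle, as when fingers that block the standing roller are lifted straight out with its centre 40 mm or less from its resting place.
- gate (a joint): Travel of the red drop gate in m: 0 up (blade stands 22 mm above the plate across the lane and holds the roller), 0.027 fully down. The blade is flush at 0.022, which frees the roller. It takes about 3 N to move, a little more when quick, and stays where it is left.
- gate_pad (a point): Centre of the top of the red press pad, 36 x 36 mm, beside the lane on its -y side (ramp x = -150 mm, y = -95 mm), 82 mm above the table at the start; it goes 27 mm straight down with the gate. The lane's side guide is 16 mm from the pad's edge.
- jar: Small jar with black cap, 56 mm across, 70 mm high, a bystander. Origin at the centre of its underside.
- screwdriver: Screwdriver lying on the bench, a bystander.
- die_block: Steel block, 50 mm cube with two shallow holes, a bystander. Origin at the centre of its underside.
There are look-alikes about, which are no part of the job. There is more than one size of the roller; the job needs the largest.

How it is judged:
On the way, in this order (a step that is already met when the one before it is completed fails the run):
1. the gate is pressed down and the roller is free (value of joint gate above 0.022 m), for 0.1 s.
2. the roller has run freely past the white line (x of roller in the frame of ramp above -0.02 m and linear speed of roller above 0.15 m/s).
3. the roller is being braked smoothly in the yellow section, not stopped with a jerk (x of roller in the frame of ramp between -0.02 and 0.115 m and linear speed of roller between 0.095 and 0.145 m/s), for 0.1 s.
4. the roller crawls on in the yellow section (x of roller in the frame of ramp between -0.02 and 0.115 m and linear speed of roller between 0.035 and 0.09 m/s), for 0.3 s.
5. the roller stands still in the green section (x of roller in the frame of ramp between 0.095 and 0.172 m and linear speed of roller below 0.03 m/s), for 0.5 s.
At the end, for the whole second after the job is handed in: The roller lies at rest (under 0.02 m/s) in the lane against the end stop (centre within 10 mm of its resting place, square to the lane within 0.15 rad), the gate is still down, and the robot touches nothing (x of roller in the frame of ramp between 0.183 and 0.203 m and linear speed of roller below 0.02 m/s and z of roller in the frame of ramp between 0.05 and 0.075 m and angle between the y axis of roller and the y axis of ramp, either way round below 0.15 rad and value of joint gate above 0.02 m).
It fails at once if the roller is touched before its centre has passed the white line (x of roller in the frame of ramp below -0.028 m and contact force between any of the arm, the fingers and roller above 0.3 N).
It fails at once if the roller is knocked: more than 20 N between it and the robot (contact force between any of the arm, the fingers and roller above 20 N).
It fails at once if the roller is halted before the green section (x of roller in the frame of ramp between -0.08 and 0.09 m and linear speed of roller below 0.012 m/s).
It fails at once if the roller bangs into the end stop (over 0.16 m/s in its last 15 mm) or leaves the lane ((x of roller in the frame of ramp above 0.178 m and linear speed of roller above 0.16 m/s) or z of roller in the frame of ramp below 0.045 m or z of roller in the frame of ramp above 0.09 m).
It fails at once if a bystander is moved (distance of any of jar, screwdriver, die_block from where it was at the start of the episode above 0.02 m).
It also fails if it takes over 42 s, if anything falls off the work surface, if the arm or the gripper's body presses on something with over 40 N, if the wrist force passes 120 N, or if a joint passes its speed limit or range.

## Working session

There is one attempt and no reset: what is moved stays moved. The work goes in short steps, Python scripts to look and compute and a tool call to move; the robot and the scene stay as the last step left them, time stands still between calls to the robot, and variables do not carry over. Pictures are saved under pics/ and viewed, at most 10 in all, crops included, and the job is handed in when it is done.

Besides the shell and the picture viewer there is one more tool, called after "Emit:" as name(argument=value, ...) on one line, values as JSON. step_arm: Moves the arm, as the interface text tells. Shifts and turns lie within -1 to 1; 1 stands for 10 cm of shift or 60 degrees of turn. Its arguments: {"type":"object","properties":{"motion":{"type":"array","items":{"type":"object","properties":{"wx":{"type":"number","minimum":-1,"maximum":1},"wy":{"type":"number","minimum":-1,"maximum":1},"wz":{"type":"number","minimum":-1,"maximum":1},"x":{"type":"number","minimum":-1,"maximum":1},"y":{"type":"number","minimum":-1,"maximum":1},"z":{"type":"number","minimum":-1,"maximum":1},"hand":{"type":"number"}}}},"force":{"type":"number"}},"required":["motion"]}

```bash
mkdir -p pics; ls; python3 - <<'E'
from bench import bot
import cv2,numpy as np
s=bot.state();print(s)
ims=[]
for c in("side","top"):
    im=bot.capture(c);cv2.imwrite(f"pics/{c}0.png",im[...,::-1]);
    k=bot.calibration(c);print(c,k)
    for t in("ramp","roller","gate_pad","jar","die_block","screwdriver"):
        print(c,t,[(round(d["confidence"],2),d["rect"]) for d in bot.masks_of(c,t)])
print(bot.calibration("wrist"))
E
```

```text
pics
{'clock': 0.0, 'joints': array([ 1.05391140e+00,  2.21197857e-01,  1.52766325e+00, -1.83441925e-05,
        1.39471932e+00, -1.26105562e-01]), 'qd': array([ 0.00045469, -0.00017274, -0.00072554,  0.00016325,  0.00139656,
       -0.00014744]), 'joint_torque': array([-7.86129804e-04, -4.96914053e+01, -3.89384830e+01, -2.03300224e-04,
        1.15011298e-02,  1.43257557e-05]), 'ee_pos': array([0.23776459, 0.57732179, 0.23018918]), 'tool_rot': array([-3.05487874e-04,  1.94147135e-01,  9.80971917e-01, -9.45817244e-04]), 'wrist_force': array([ 0.44518299, -0.13605816, -1.10218859]), 'wrist_torque': array([-0.01668506, -0.01449318,  0.06752661]), 'finger_force': 0.0, 'finger_gap': 0.9981138713024326}
side {'intrinsics': array([[444.82323222,   0.        , 254.16725516],
       [  0.        , 444.82323222, 193.60808323],
       [  0.        ,   0.        ,   1.        ]]), 'dist': array([-0.03146604,  0.        ,  0.        ,  0.        ,  0.        ]), 'cam_to_world': array([[ 0.72527967,  0.33602612, -0.60087922, -0.24471482],
       [-0.68837704,  0.34088102, -0.64026337, -0.83769785
[... 1430 characters left out ...]
ock [(0.97, [91.2, 183.9, 25.6, 20.6])]
top screwdriver [(0.66, [216.3, 127.7, 65.7, 11.0])]
{'intrinsics': array([[289.86463055,   0.        , 258.58369818],
       [  0.        , 289.86463055, 192.13592209],
       [  0.        ,   0.        ,   1.        ]]), 'dist': array([-0.01360917,  0.        ,  0.        ,  0.        ,  0.        ]), 'T_tool_cam': array([[ 9.61091782e-04,  9.49973248e-01,  3.12329801e-01,
         7.99346684e-02],
       [ 9.99999428e-01, -7.66476502e-04, -7.45875225e-04,
        -8.59817238e-04],
       [-4.69168057e-04,  3.12330339e-01, -9.49973441e-01,
        -1.42604573e-01],
       [ 0.00000000e+00,  0.00000000e+00,  0.00000000e+00,
         1.00000000e+00]])}
```

```bash
python3 - <<'E'
import cv2,numpy as np
a=cv2.imread("pics/side0.png")[130:310,130:380];b=cv2.imread("pics/top0.png")[110:280,70:420]
cv2.imwrite("pics/a.png",cv2.resize(a,None,fx=3.2,fy=3.2,interpolation=2));
cv2.imwrite("pics/b.png",cv2.resize(b,(787,382),interpolation=2))
E
```

```text
(no output)
```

View pics/a.png

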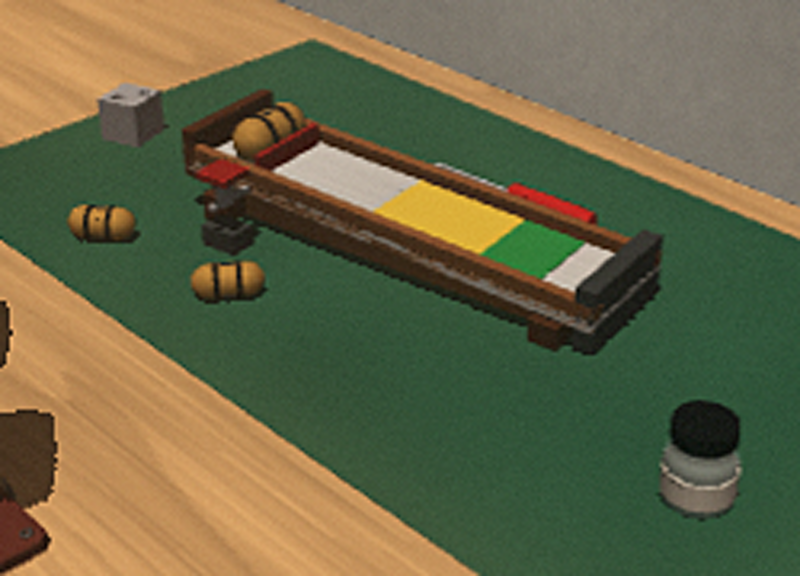

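View pics/b.png

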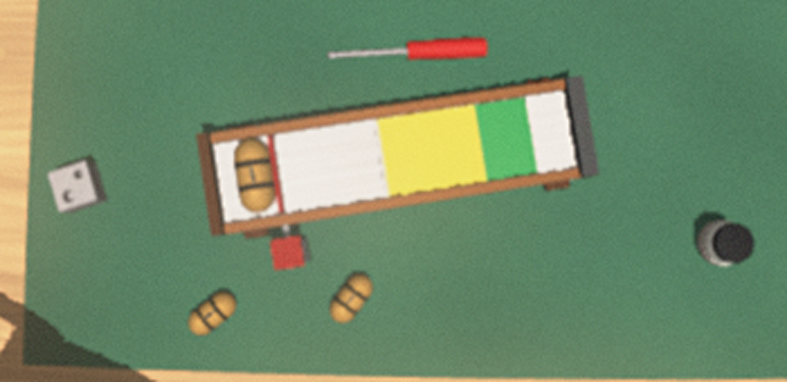

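The roller I want is the large one lying in the lane behind the red gate (top view about 184,187). The other candidates are the two small rollers on the mat, at about (164,250) and (227,244), and both are look-alikes. Next I'll fit the ramp pose.

```bash
cat > h.py <<'E'
from bench import bot
import cv2,numpy as np
from scipy.spatial.transform import Rotation as R
from scipy.optimize import least_squares
F=np.diag([1.,-1,-1])
def toolT(s):
    q=s["tool_rot"];T=np.eye(4);T[:3,:3]=R.from_quat(np.r_[q[1:],q[0]]).as_matrix();T[:3,3]=s["ee_pos"];return T
def cam(name,s=None):
    k=bot.calibration(name)
    T=k["cam_to_world"] if name!="wrist" else toolT(s)@k["T_tool_cam"]
    return k["intrinsics"],k["dist"],T
def proj(c,P):
    K,d,T=c;p=(np.atleast_2d(P)-T[:3,3])@T[:3,:3]@F
    return cv2.projectPoints(p.reshape(-1,1,3),np.zeros(3),np.zeros(3),K,d)[0].reshape(-1,2)
def ray(c,uv):
    K,d,T=c;n=cv2.undistortPoints(np.float64(uv).reshape(-1,1,2),K,d).reshape(-1,2)
    return np.c_[n,np.ones(len(n))]@F@T[:3,:3].T
def onplane(c,uv,z):
    r=ray(c,uv);o=c[2][:3,3];return o+r*((z-o[2])/r[:,2])[:,None]
def plate(x,y,h=0):return np.array([x,y,0.047-0.047*x+h])
def colour(im,name):
    h=cv2.cvtColor(im,cv2.COLOR_RGB2HSV);H,S,V=[h[...,i].astype(int) for i in range(3)]
    m={"y":(H>20)&(H<35)&(S>140)&(V>140),"g":(H>50)&(H<75)&(S>170)&(V>90),"r":((H<8)|(H>172))&(S>150)&(V>60)}[name]
    n,l,st,ce=cv2.connectedComponentsWithStats(m.astype(np.uint8))
    return l,st,ce
def toramp(p,W):
    c,s=np.cos(p[3]),np.sin(p[3]);return (W-np.r_[p[:2],0])@np.array([[c,-s,0],[s,c,0],[0,0,1]])
def toworld(p,Q):
    c,s=np.cos(p[3]),np.sin(p[3]);return np.atleast_2d(Q)@np.array([[c,s,0],[-s,c,0],[0,0,1]])+np.r_[p[:2],p[2]]
E
python3 - <<'E'
from h import *
obs=[]
for c in("top","side"):
    im=cv2.imread(f"pics/{c}0.png")[...,::-1].copy()
    for k in "ygr":
        l,st,ce=colour(im,k);o=np.argsort(-st[1:,4])[:3]+1
        print(c,k,[(ce[i].round(1),st[i]) for i in o])
E
```

```text
top y [(array([262.1, 176.7]), array([ 239,  157,   47,   40, 1443], dtype=int32))]
top g []
top r [(array([268.9, 131.2]), array([251, 127,  36,   9, 278], dtype=int32)), (array([197.2, 222.1]), array([191, 215,  14,  14, 151], dtype=int32)), (array([190.4, 178.6]), array([190, 173,   2,  12,  14], dtype=int32))]
side y [(array([270. , 197.3]), array([247, 186,  46,  24, 518], dtype=int32))]
side g [(array([303.4, 211.9]), array([301, 210,   5,   5,   7], dtype=int32)), (array([282.4, 208.2]), array([281, 207,   4,   3,   5], dtype=int32)), (array([309. , 207.2]), array([307, 206,   5,   4,   5], dtype=int32))]
side r [(array([ 81.7, 314.4]), array([  29,  286,  115,   58, 2147], dtype=int32)), (array([ 21.3, 168. ]), array([   0,  135,   80,   57, 1004], dtype=int32)), (array([ 75.6, 171.2]), array([ 64, 151,  20,  34, 304], dtype=int32))]
```

```bash
python3 - <<'E'
from h import *
c=cam("top");sd=cam("side")
y=onplane(c,[[262.1,176.7]],.0451)[0];p=onplane(c,[[197.2,222.1]],.082)[0]
d=y-p; ang=np.arctan2(d[1],d[0])-np.arctan2(.095,.19)
o=y[:2]-.04*np.array([np.cos(ang),np.sin(ang)])
P=np.r_[o,0,ang];print("ramp",P,"dist",np.hypot(*d[:2]),"exp",np.hypot(.19,.095))
# height by triangulating the yellow centre
r1=ray(c,[[262.1,176.7]])[0];r2=ray(sd,[[270,197.3]])[0]
A=np.c_[r1,-r2];t=np.linalg.lstsq(A,sd[2][:3,3]-c[2][:3,3],rcond=None)[0];print("tri",c[2][:3,3]+t[0]*r1,sd[2][:3,3]+t[1]*r2)
print("roller top px",proj(c,toworld(P,plate(-.175,0,.022))),"stop",proj(c,toworld(P,plate(.215,0,0))))
for n,q in(("jar",(392,218,.07)),("die",(104,194,.05)),("scr",(268.9,131.2,.01))):print(n,toramp(P,onplane(c,[q[:2]],q[2]))) 
E
```

```text
ramp [ 0.57338381  0.02144697  0.         -1.39430119] dist 0.2133129383129488 exp 0.21242645786248002
tri [ 0.58002068 -0.0177478   0.04971787] [ 0.58512474 -0.02245586  0.05033231]
roller top px [[183.11562638 188.10367745]] stop [[323.94835543 167.36669931]]
jar [[ 0.37312066 -0.16803949  0.07      ]]
die [[-0.39929962  0.02015072  0.05      ]]
scr [[0.08149021 0.12810779 0.01      ]]
```

Emit:
step_arm(motion=[{"x":-0.5,"y":-0.5,"z":-0.3,"wz":0.14,"hand":1},{"x":-1,"y":-1,"z":-0.6,"wz":0.28,"hand":1},{"x":-1,"y":-1,"z":-0.6,"wz":0.42,"hand":1},{"x":-1,"y":-1,"z":-0.6,"wz":0.56,"hand":1},{"x":-1,"y":-1,"z":-0.6,"wz":0.7,"hand":1},{"x":-1,"y":-1,"z":-0.6,"wz":0.83,"hand":1},{"x":-1,"y":-1,"z":-0.6,"wz":0.958,"hand":1},{"x":-1,"y":-1,"z":-0.6,"wz":0.958,"hand":1}])

```text
validation failed for argument at $.mo...
```

Emit:
step_arm(motion=[{"x":-0.4,"y":0.25,"hand":1},{"x":-0.8,"y":0.5,"hand":1},{"x":-1,"y":0.7,"hand":1}])

```text
validation failed for argument at $.mo...
```

Emit:
step_arm(motion=[{"x":-0.4,"y":0.25,"hand":1},{"x":-0.8,"y":0.5,"hand":1},{"x":-1,"y":0.7,"hand":1}])

```text
validation failed for argument at $.mo...
```

Emit:
step_arm(motion=[{"x":-0.4,"y":0.25,"hand":1},{"x":-0.8,"y":0.5,"hand":1},{"x":-1,"y":0.63,"hand":1}])

```text
validation failed for argument at $.mo...
```

Emit:
step_arm(motion=[{"x":-0.4,"hand":1},{"x":-0.8,"hand":1},{"x":-1,"hand":1},{"x":-1,"hand":1},{"x":-1,"hand":1},{"x":-1,"hand":1}])

```text
validation failed for argument at $.mo...
```

Emit:
step_arm(motion=[{"x":-0.5,"y":-0.5,"z":-0.3,"wx":0.0,"wy":0.0,"wz":0.14,"hand":1.0},{"x":-1.0,"y":-1.0,"z":-0.6,"wx":0.0,"wy":0.0,"wz":0.28,"hand":1.0},{"x":-1.0,"y":-1.0,"z":-0.6,"wx":0.0,"wy":0.0,"wz":0.42,"hand":1.0},{"x":-1.0,"y":-1.0,"z":-0.6,"wx":0.0,"wy":0.0,"wz":0.56,"hand":1.0},{"x":-1.0,"y":-1.0,"z":-0.6,"wx":0.0,"wy":0.0,"wz":0.7,"hand":1.0},{"x":-1.0,"y":-1.0,"z":-0.6,"wx":0.0,"wy":0.0,"wz":0.83,"hand":1.0},{"x":-1.0,"y":-1.0,"z":-0.6,"wx":0.0,"wy":0.0,"wz":0.958,"hand":1.0},{"x":-1.0,"y":-1.0,"z":-0.6,"wx":0.0,"wy":0.0,"wz":0.958,"hand":1.0}])

```text
clock: 1.5
ee_pos: [0.2925, 0.4472, 0.2915]
tool_rot: [0.0, 0.642, 0.766, 0.0]
wrist_force: [-0.4, 0.0, 0.4]
finger_gap: 0.003
finger_force: 0.0
```

Emit:
step_arm(motion=[{"x":-0.4,"y":0.25,"z":0.0,"wx":0.0,"wy":0.0,"wz":0.0,"hand":1.0},{"x":-0.8,"y":0.5,"z":0.0,"wx":0.0,"wy":0.0,"wz":0.0,"hand":1.0},{"x":-1.0,"y":0.7,"z":0.0,"wx":0.0,"wy":0.0,"wz":0.0,"hand":1.0}])

```text
clock: 1.8
ee_pos: [0.3801, 0.3592, 0.2914]
tool_rot: [0.0, 0.64, 0.768, -0.0]
wrist_force: [-0.4, 0.2, -0.8]
finger_gap: 0.0
finger_force: 0.0
```

Emit:
step_arm(motion=[{"x":-0.4,"y":0.25,"z":0.0,"wx":0.0,"wy":0.0,"wz":0.0,"hand":1.0},{"x":-0.8,"y":0.5,"z":0.0,"wx":0.0,"wy":0.0,"wz":0.0,"hand":1.0},{"x":-1.0,"y":0.7,"z":0.0,"wx":0.0,"wy":0.0,"wz":0.0,"hand":1.0}])

```text
clock: 2.1
ee_pos: [0.4671, 0.2725, 0.2915]
tool_rot: [0.0, 0.641, 0.768, -0.0]
wrist_force: [0.8, 1.7, 0.2]
finger_gap: -0.001
finger_force: 0.0
```

Emit:
step_arm(motion=[{"x":-0.4,"y":0.25,"z":0.0,"wx":0.0,"wy":0.0,"wz":0.0,"hand":1.0},{"x":-0.8,"y":0.5,"z":0.0,"wx":0.0,"wy":0.0,"wz":0.0,"hand":1.0},{"x":-1.0,"y":0.63,"z":0.0,"wx":0.0,"wy":0.0,"wz":0.0,"hand":1.0}])

```text
clock: 2.4
ee_pos: [0.547, 0.1848, 0.2912]
tool_rot: [0.001, 0.641, 0.767, -0.0]
wrist_force: [-0.6, -0.8, 1.0]
finger_gap: -0.0
finger_force: 0.0
```

Emit:
step_arm(motion=[{"x":-0.4,"y":0.0,"z":0.0,"wx":0.0,"wy":0.0,"wz":0.0,"hand":1.0},{"x":-0.8,"y":0.0,"z":0.0,"wx":0.0,"wy":0.0,"wz":0.0,"hand":1.0},{"x":-1.0,"y":0.0,"z":0.0,"wx":0.0,"wy":0.0,"wz":0.0,"hand":1.0},{"x":-1.0,"y":0.0,"z":0.0,"wx":0.0,"wy":0.0,"wz":0.0,"hand":1.0},{"x":-1.0,"y":0.0,"z":0.0,"wx":0.0,"wy":0.0,"wz":0.0,"hand":1.0}])

```text
clock: 2.9
ee_pos: [0.5626, 0.0893, 0.2913]
tool_rot: [-0.0, 0.641, 0.767, 0.0]
wrist_force: [-0.9, 1.1, -0.5]
finger_gap: 0.0
finger_force: 0.0
```

```bash
python3 - <<'E'
from h import *
import pickle
s=bot.state();im=bot.capture("wrist");pickle.dump((s,im),open("w1.pkl","wb"))
cv2.imwrite("pics/w1.png",im[...,::-1])
print(s["clock"],s["ee_pos"],s["tool_rot"])
c=cam("wrist",s);P=np.array([.57338,.02145,0,-1.3943])
for n,q in {"y":plate(.04,0),"pad":(-.15,-.095,.082),"rol":plate(-.175,0,.022),"stop":plate(.215,0)}.items():print(n,proj(c,toworld(P,q)))
for k in "ygr":
    l,st,ce=colour(im,k);o=np.argsort(-st[1:,4])[:3]+1
    print(k,[(ce[i].round(1),st[i]) for i in o])
E
```

```text
2.9 [0.56264071 0.08925088 0.29126806] [-2.22416814e-04  6.41431702e-01  7.67180096e-01  1.49659598e-04]
y [[257.5936727  231.00108304]]
pad [[175.42302553  95.21502462]]
rol [[257.77326524  72.36282159]]
stop [[257.46158825 322.48019059]]
y [(array([259.4, 219.3]), array([ 225,  195,   68,   71, 3196], dtype=int32)), (array([150. , 152.7]), array([149, 152,   3,   3,   7], dtype=int32)), (array([137.,  12.]), array([137,  12,   1,   1,   1], dtype=int32))]
g []
r [(array([177.1,  95.4]), array([ 160,   80,   34,   32, 1005], dtype=int32)), (array([337.4, 245.3]), array([326, 215,  25,  60, 899], dtype=int32)), (array([259.8,  95.2]), array([219,  92,  80,   7, 364], dtype=int32))]
```

View pics/w1.png

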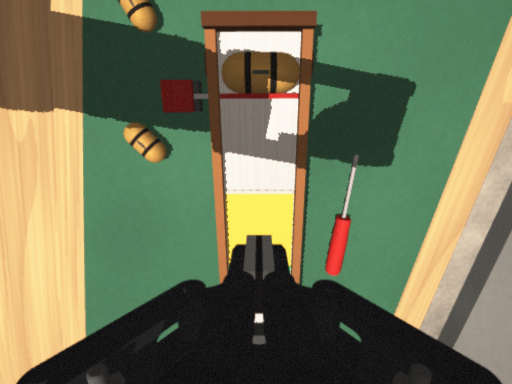

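The wrist view shows the large roller behind the gate at (260,73). The pad is at (177,95), the white-to-yellow edge is near row 193 and the fingertips are near (259,240). This agrees with the top-camera fit to 2–3 mm. I'll refine the fit and test a roller tracker on this picture.

```bash
cat >> h.py <<'E'
P=np.array([.57338,.02145,0,-1.3943])
def roller_x(im,c,P):
    "ramp x of the roller: brass + rings in the lane, matched with the projected outline (centre line y=0)"
    h=cv2.cvtColor(im,cv2.COLOR_RGB2HSV);H,S,V=[h[...,i].astype(int) for i in range(3)]
    m=(H>=10)&(H<=21)&(S>110)&(V>50)
    best=[]
    a=np.linspace(0,2*np.pi,40)
    M=cv2.blur(m.astype(np.float32),(3,3))
    for x in np.arange(-.19,.2,.002):
        q=[]
        for y in (-.034,-.026,.026,.034):
            q+= [proj(c,toworld(P,plate(x+.018*np.cos(t),y,.022+.018*np.sin(t)))) for t in a[:20:2]]
        outer=[proj(c,toworld(P,plate(x+sx*.029,y,.022))) for sx in(-1,1) for y in(-.02,-.01,.01,.02)]
        g=lambda z:np.array([M[int(v),int(u)] if 0<=u<512 and 0<=v<384 else 0 for u,v in np.vstack(z)])
        best.append((g(q).mean()-g(outer).mean(),x))
    b=np.array(best);i=b[:,0].argmax();w=b[b[:,0]>b[i,0]-.08]
    return b[i],w[:,1].mean()
E
python3 - <<'E'
from h import *
import pickle
s,im=pickle.load(open("w1.pkl","rb"));c=cam("wrist",s);tp=cam("top")
g=cv2.cvtColor(im,cv2.COLOR_RGB2HSV)
col=g[150:230,250];print([ (150+i,)+tuple(int(v) for v in col[i]) for i in range(38,50)])
pts=[([177.1,95.4],(-.15,-.095,.082)),([259.8,95.2],(-.15,0,.047+.007+.022))]
f=lambda p:np.concatenate([proj(c,toworld(np.r_[p[:2],0,p[2]],q))[0]-u for u,q in pts]
  +[proj(tp,toworld(np.r_[p[:2],0,p[2]],q))[0]-u for u,q in [([262.1,176.7],plate(.04,0)),([197.2,222.1],(-.15,-.095,.082))]])
r=least_squares(f,P[[0,1,3]]);print(r.x,r.fun.round(2))
Pn=np.r_[r.x[:2],0,r.x[2]]
print("yellow edge",proj(c,toworld(Pn,plate(-.02,0))))
print(roller_x(im,c,Pn)); print("tcp ramp",toramp(Pn,s["ee_pos"]),"toolx ramp angle",np.degrees(r.x[2]))
im=cv2.imread("pics/top0.png")[...,::-1].copy();print(roller_x(im,tp,Pn))
E
```

```text
[(188, 19, 14, 250), (189, 17, 25, 236), (190, 19, 42, 213), (191, 22, 23, 247), (192, 23, 24, 250), (193, 25, 52, 251), (194, 27, 128, 253), (195, 28, 157, 253), (196, 28, 158, 253), (197, 28, 158, 253), (198, 28, 161, 253), (199, 28, 158, 253)]
[ 0.5746448   0.02152092 -1.39836337] [-0.08 -0.4  -0.47  0.3  -0.01 -0.4   0.08 -0.88]
yellow edge [[258.6033582  193.14689082]]
(array([ 0.90277779, -0.176     ]), np.float64(-0.175))
tcp ramp [-6.87852007e-02 -2.04981062e-04  2.91268063e-01] toolx ramp angle -80.12031904938218
(array([ 0.75277776, -0.174     ]), np.float64(-0.174))
```

Emit:
step_arm(motion=[{"x":0.25,"y":-0.32,"z":0.0,"wx":0.0,"wy":0.0,"wz":0.0,"hand":1.0},{"x":0.5,"y":-0.65,"z":0.0,"wx":0.0,"wy":0.0,"wz":0.0,"hand":1.0},{"x":0.73,"y":-0.92,"z":0.0,"wx":0.0,"wy":0.0,"wz":0.0,"hand":1.0},{"x":0.73,"y":-0.92,"z":0.4,"wx":0.0,"wy":0.0,"wz":0.0,"hand":1.0},{"x":0.73,"y":-0.92,"z":0.8,"wx":0.0,"wy":0.0,"wz":0.0,"hand":1.0},{"x":0.73,"y":-0.92,"z":1.0,"wx":0.0,"wy":0.0,"wz":0.0,"hand":1.0},{"x":0.73,"y":-0.92,"z":1.0,"wx":0.0,"wy":0.0,"wz":0.0,"hand":1.0}])

```text
clock: 3.65
ee_pos: [0.4562, 0.1459, 0.1879]
tool_rot: [-0.002, 0.641, 0.768, -0.002]
wrist_force: [0.2, -0.3, 0.2]
finger_gap: -0.001
finger_force: 0.0
```

Emit:
step_arm(motion=[{"x":0.0,"y":0.0,"z":0.35,"wx":0.0,"wy":0.0,"wz":0.0,"hand":1.0},{"x":0.0,"y":0.0,"z":0.7,"wx":0.0,"wy":0.0,"wz":0.0,"hand":1.0},{"x":0.0,"y":0.0,"z":0.9,"wx":0.0,"wy":0.0,"wz":0.0,"hand":1.0},{"x":0.0,"y":0.0,"z":0.9,"wx":0.0,"wy":0.0,"wz":0.0,"hand":1.0},{"x":0.0,"y":0.0,"z":0.9,"wx":0.0,"wy":0.0,"wz":0.0,"hand":1.0}])

```text
clock: 4.15
ee_pos: [0.4602, 0.1456, 0.1029]
tool_rot: [0.0, 0.641, 0.767, 0.001]
wrist_force: [0.3, 0.9, -0.7]
finger_gap: 0.002
finger_force: 0.0
```

```bash
sed -i 's/^P=np.*/P=np.array([.57464,.02152,0,-1.39836])/' h.py; python3 - <<'E'
from h import *
s=bot.state();im=bot.capture("side");c=cam("side")
print(s["clock"],toramp(P,s["ee_pos"]),s["wrist_force"])
cv2.imwrite("pics/s1.png",cv2.resize(im[140:260,150:310,::-1],None,fx=4,fy=4,interpolation=2))
E
```

```text
4.15 [-0.14189387 -0.09145657  0.10293015] [ 0.27915218  0.85072858 -0.67393323]
```

View pics/s1.png

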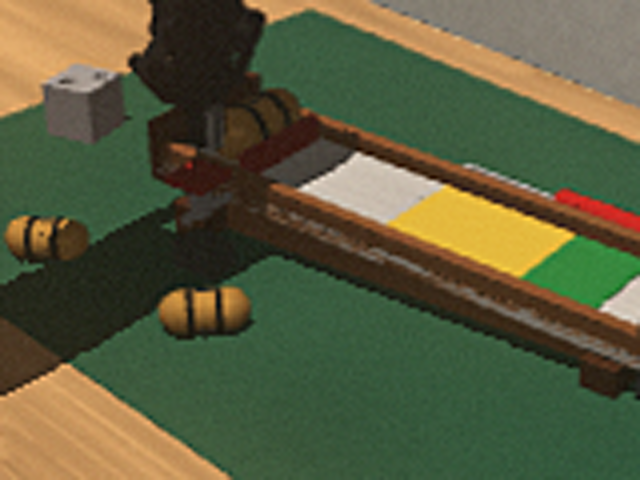

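The closed fingers are above the red pad (crop about 205,130). I'll pre-press partway, so the blade still holds the roller.

Emit:
step_arm(motion=[{"x":0.0,"y":0.0,"z":0.15,"wx":0.0,"wy":0.0,"wz":0.0,"hand":1.0},{"x":0.0,"y":0.0,"z":0.2,"wx":0.0,"wy":0.0,"wz":0.0,"hand":1.0},{"x":0.0,"y":0.0,"z":0.25,"wx":0.0,"wy":0.0,"wz":0.0,"hand":1.0},{"x":0.0,"y":0.0,"z":0.3,"wx":0.0,"wy":0.0,"wz":0.0,"hand":1.0},{"x":0.0,"y":0.0,"z":0.34,"wx":0.0,"wy":0.0,"wz":0.0,"hand":1.0},{"x":0.0,"y":0.0,"z":0.34,"wx":0.0,"wy":0.0,"wz":0.0,"hand":1.0}])

```text
clock: 4.8
ee_pos: [0.4594, 0.1449, 0.0672]
tool_rot: [0.0, 0.642, 0.767, 0.0]
wrist_force: [0.1, -0.1, 0.6]
finger_gap: 0.001
finger_force: 0.0
```

```bash
python3 - <<'E'
from h import *
s=bot.state();print(s["clock"],toramp(P,s["ee_pos"]),s["wrist_force"])
E
```

```text
4.8 [-0.14133521 -0.09240702  0.06717817] [ 0.0739167  -0.08671279  0.62990137]
```

Emit:
step_arm(motion=[{"x":0.0,"y":0.0,"z":0.12,"wx":0.0,"wy":0.0,"wz":0.0,"hand":1.0}])

```text
clock: 4.9
ee_pos: [0.4604, 0.1451, 0.0564]
tool_rot: [0.001, 0.642, 0.767, 0.001]
wrist_force: [0.5, 1.5, 3.5]
finger_gap: -0.002
finger_force: 1.4
```

Emit:
step_arm(motion=[{"x":-0.3,"y":0.0,"z":-0.25,"wx":0.0,"wy":0.0,"wz":0.0,"hand":1.0},{"x":-0.7,"y":0.3,"z":-0.25,"wx":0.0,"wy":0.0,"wz":0.0,"hand":1.0},{"x":-1.0,"y":0.7,"z":-0.2,"wx":0.0,"wy":0.0,"wz":0.0,"hand":1.0}])

```text
clock: 5.2
ee_pos: [0.5463, 0.0575, 0.0759]
tool_rot: [0.001, 0.642, 0.767, 0.0]
wrist_force: [0.8, 0.6, 1.0]
finger_gap: 0.001
finger_force: 0.0
```

Emit:
step_arm(motion=[{"x":-0.45,"y":0.2,"z":0.05,"wx":0.0,"wy":0.0,"wz":0.0,"hand":1.0},{"x":-0.65,"y":0.22,"z":0.19,"wx":0.0,"wy":0.0,"wz":0.0,"hand":1.0}])

```text
clock: 5.4
ee_pos: [0.5826, -0.0047, 0.0569]
tool_rot: [0.002, 0.643, 0.766, 0.001]
wrist_force: [-0.4, 0.1, 0.6]
finger_gap: 0.002
finger_force: 0.0
```

```bash
python3 - <<'E'
from h import *
s=bot.state();im=bot.capture("wrist");s2=bot.state();c=cam("wrist",s)
print(s["clock"],toramp(P,s["ee_pos"]),s2["clock"],toramp(P,s2["ee_pos"]))
print(roller_x(im,c,P));cv2.imwrite("pics/w2.png",im[...,::-1])
E
```

```text
5.4 [0.02714538 0.00332373 0.05692923] 5.45 [0.02806213 0.00012496 0.05330739]
(array([0.51944447, 0.002     ]), np.float64(0.0010000000000001674))
```

View pics/w2.png

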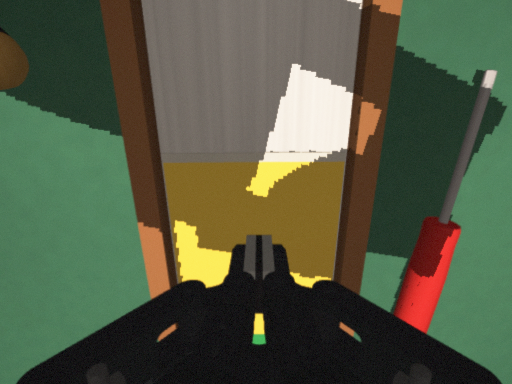

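The roller isn't in the wrist view yet; the lane is empty uphill to about x=-0.08. I'll check with the top and side cameras.

```bash
python3 - <<'E'
from h import *
for n in("top","side"):
    s=bot.state();im=bot.capture(n)
    print(n,s["clock"],toramp(P,s["ee_pos"]),roller_x(im,cam(n),P));cv2.imwrite(f"pics/{n}2.png",im[...,::-1])
a=cv2.imread("pics/top2.png")[130:250,140:350];b=cv2.imread("pics/side2.png")[130:250,140:350]
cv2.imwrite("pics/ts.png",cv2.resize(np.vstack([a,b]),None,fx=2.4,fy=2.4,interpolation=2))
E
```

```text
top 5.45 [0.02806213 0.00012496 0.05330739] (array([ 0.73055553, -0.134     ]), np.float64(-0.13399999999999992))
side 5.5 [ 0.02549895 -0.00139826  0.0532755 ] (array([ 0.39722216, -0.126     ]), np.float64(-0.12199999999999993))
```

View pics/ts.png

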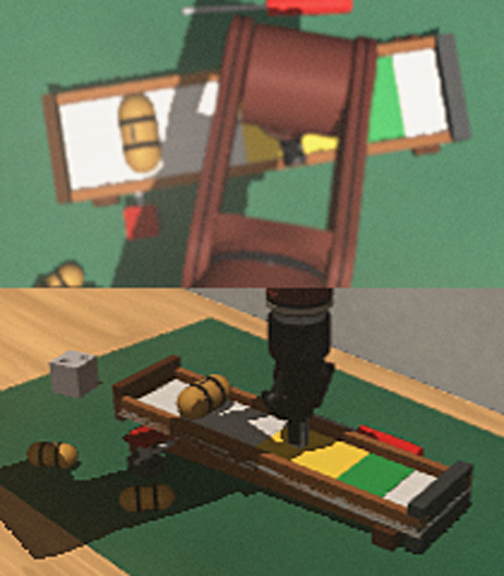

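Emit:
step_arm(motion=[{"x":0.0,"y":0.0,"z":-0.02,"wx":0.0,"wy":0.0,"wz":0.0,"hand":1.0},{"x":0.0,"y":0.0,"z":-0.02,"wx":0.0,"wy":0.0,"wz":0.0,"hand":1.0},{"x":0.0,"y":0.0,"z":-0.02,"wx":0.0,"wy":0.0,"wz":0.0,"hand":1.0}])

```text
clock: 5.85
ee_pos: [0.5787, -0.0002, 0.059]
tool_rot: [0.0, 0.641, 0.767, 0.0]
wrist_force: [0.2, 0.9, -0.5]
finger_gap: 0.001
finger_force: 0.0
```

```bash
python3 - <<'E'
from h import *
for n in("top","wrist"):
    s=bot.state();im=bot.capture(n)
    print(n,s["clock"],toramp(P,s["ee_pos"]),roller_x(im,cam(n,s),P));cv2.imwrite(f"pics/{n}3.png",im[...,::-1])
E
```

```text
top 5.85 [0.0220407  0.00023186 0.0589852 ] (array([ 0.23611112, -0.004     ]), np.float64(-0.034999999999999865))
wrist 5.9 [0.0221216  0.00021233 0.05895969] (array([ 0.75 , -0.074]), np.float64(-0.0754999999999999))
```

Emit:
step_arm(motion=[{"x":0.0,"y":0.0,"z":0.0,"wx":0.0,"wy":0.0,"wz":0.0,"hand":1.0}])

```text
clock: 6.05
ee_pos: [0.5787, -0.0007, 0.0587]
tool_rot: [0.0, 0.642, 0.767, 0.0]
wrist_force: [-0.3, 1.1, 0.5]
finger_gap: -0.001
finger_force: 0.0
```

```bash
python3 - <<'E'
from h import *
n="wrist"
s=bot.state();im=bot.capture(n)
print(n,s["clock"],toramp(P,s["ee_pos"]),roller_x(im,cam(n,s),P));cv2.imwrite(f"pics/{n}4.png",im[...,::-1])
c=cam(n,s);print("tcp px",proj(c,s["ee_pos"]))
for x in(-.06,-.055,-.05,-.045):print(x,proj(c,toworld(P,[plate(x-.0,0,.044),plate(x+.022,0,.022)])).round(1).tolist())
E
```

```text
wrist 6.05 [0.02256251 0.00015249 0.0587137 ] (array([ 0.67222226, -0.056     ]), np.float64(-0.05499999999999988))
tcp px [[258.71888834 248.00989954]]
-0.06 [[259.8, 87.5], [259.2, 141.2]]
-0.055 [[259.7, 102.5], [259.2, 152.1]]
-0.05 [[259.6, 116.9], [259.1, 162.8]]
-0.045 [[259.5, 130.8], [259.0, 173.2]]
```

View pics/wrist4.png

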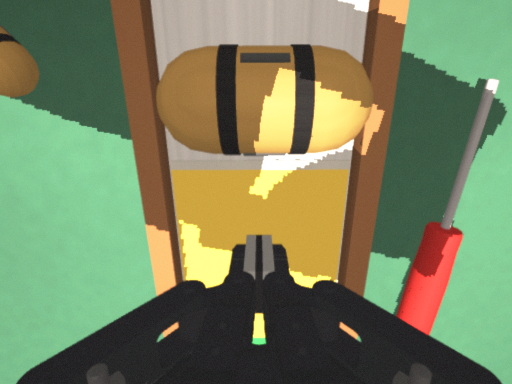

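The roller is centred at about (265,100) with its front edge at row 156, so x≈-0.054 and it is running freely. I'll take two more quick fixes before moving off.

```bash
python3 - <<'E'
from h import *
n="wrist"
R_=[]
for i in range(2):
    s=bot.state();R_.append((s,bot.capture(n)))
print(bot.state()["clock"])
for s,im in R_:
    c=cam(n,s);g=im[:,258].astype(int).sum(1)
    h=cv2.cvtColor(im,cv2.COLOR_RGB2HSV)
    # ring front edge: dark->light in columns 220-235, below roller
    d=im[:,222:234].astype(int).sum(2).mean(1);e=[i for i in range(60,235) if d[i]<90 and d[i+1]>=90]
    print(s["clock"],toramp(P,s["ee_pos"])[0],roller_x(im,c,P),e)
    print([(x,proj(c,toworld(P,plate(x+.022*np.cos(.6),0,.022+.022*np.sin(.6))))[0,1].round(1)) for x in(-.05,-.045,-.04,-.035,-.03)])
im=cv2.cvtColor(cv2.imread("pics/wrist4.png"),4);d=im[:,222:234].astype(int).sum(2).mean(1);print("6.05 edge",[i for i in range(60,235) if d[i]<90 and d[i+1]>=90])
E
```

```text
6.2
6.1 0.022698702271768356 (array([ 0.35000008, -0.01      ]), np.float64(-0.015636363636363483)) []
[(-0.05, np.float64(160.0)), (-0.045, np.float64(171.6)), (-0.04, np.float64(182.8)), (-0.035, np.float64(193.8)), (-0.03, np.float64(204.4))]
6.15 0.02279570956510711 (array([0.38055557, 0.004     ]), np.float64(-0.0002222222222220559)) []
[(-0.05, np.float64(159.8)), (-0.045, np.float64(171.4)), (-0.04, np.float64(182.7)), (-0.035, np.float64(193.6)), (-0.03, np.float64(204.3))]
6.05 edge []
```

Emit:
step_arm(motion=[{"x":-0.06,"y":0.0,"z":0.003,"wx":0.0,"wy":0.0,"wz":0.0,"hand":1.0},{"x":-0.18,"y":0.0,"z":0.009,"wx":0.0,"wy":0.0,"wz":0.0,"hand":1.0},{"x":-0.305,"y":0.0,"z":0.014,"wx":0.0,"wy":0.0,"wz":0.0,"hand":1.0},{"x":-0.43,"y":0.0,"z":0.02,"wx":0.0,"wy":0.0,"wz":0.0,"hand":1.0},{"x":-0.55,"y":0.0,"z":0.026,"wx":0.0,"wy":0.0,"wz":0.0,"hand":1.0}])

```text
clock: 6.7
ee_pos: [0.5885, -0.057, 0.0557]
tool_rot: [0.0, 0.642, 0.766, -0.0]
wrist_force: [-1.0, -0.1, -0.1]
finger_gap: 0.002
finger_force: 0.0
```

```bash
python3 - <<'E'
from h import *
s=bot.state();print(s["clock"],toramp(P,s["ee_pos"]),s["wrist_force"],s["wrist_torque"],s["finger_force"],s["qd"])
E
```

```text
6.7 [0.07974643 0.00018349 0.05566912] [-1.01806327 -0.14696128 -0.11147146] [-0.0046843 -0.0292794  0.0248286] 0.010928885894827545 [-0.18679881  0.07364247 -0.08258012 -0.00581331  0.00318148 -0.18724537]
```

Emit:
step_arm(motion=[{"x":-0.12,"y":0.0,"z":0.006,"wx":0.0,"wy":0.0,"wz":0.0,"hand":1.0},{"x":-0.23,"y":0.0,"z":0.011,"wx":0.0,"wy":0.0,"wz":0.0,"hand":1.0},{"x":-0.32,"y":0.0,"z":0.015,"wx":0.0,"wy":0.0,"wz":0.0,"hand":1.0},{"x":-0.39,"y":0.0,"z":0.018,"wx":0.0,"wy":0.0,"wz":0.0,"hand":1.0},{"x":-0.45,"y":0.0,"z":0.021,"wx":0.0,"wy":0.0,"wz":0.0,"hand":1.0},{"x":-0.51,"y":0.0,"z":0.024,"wx":0.0,"wy":0.0,"wz":0.0,"hand":1.0},{"x":-0.57,"y":0.0,"z":0.027,"wx":0.0,"wy":0.0,"wz":0.0,"hand":1.0},{"x":-0.63,"y":0.0,"z":0.03,"wx":0.0,"wy":0.0,"wz":0.0,"hand":1.0}])

```text
clock: 7.5
ee_pos: [0.5994, -0.1176, 0.0527]
tool_rot: [-0.0, 0.642, 0.767, 0.0]
wrist_force: [-0.7, 0.3, 0.0]
finger_gap: -0.001
finger_force: 0.0
```

```bash
python3 - <<'E'
from h import *
s=bot.state();print(s["clock"],toramp(P,s["ee_pos"]),s["wrist_force"],s["wrist_torque"],s["finger_force"])
E
```

```text
7.5 [0.14131064 0.00054733 0.05272156] [-0.68449984  0.31375182  0.02200455] [-0.03274237  0.02209718 -0.00357287] 0.022511621355079114
```

Emit:
step_arm(motion=[{"x":-0.06,"y":0.0,"z":0.003,"wx":0.0,"wy":0.0,"wz":0.0,"hand":1.0},{"x":-0.12,"y":0.0,"z":0.006,"wx":0.0,"wy":0.0,"wz":0.0,"hand":1.0},{"x":-0.18,"y":0.0,"z":0.009,"wx":0.0,"wy":0.0,"wz":0.0,"hand":1.0},{"x":-0.24,"y":0.0,"z":0.012,"wx":0.0,"wy":0.0,"wz":0.0,"hand":1.0},{"x":-0.3,"y":0.0,"z":0.014,"wx":0.0,"wy":0.0,"wz":0.0,"hand":1.0},{"x":-0.35,"y":0.0,"z":0.017,"wx":0.0,"wy":0.0,"wz":0.0,"hand":1.0},{"x":-0.39,"y":0.0,"z":0.019,"wx":0.0,"wy":0.0,"wz":0.0,"hand":1.0},{"x":-0.42,"y":0.0,"z":0.02,"wx":0.0,"wy":0.0,"wz":0.0,"hand":1.0}])

```text
clock: 8.3
ee_pos: [0.6067, -0.1591, 0.0507]
tool_rot: [-0.0, 0.642, 0.767, -0.0]
wrist_force: [0.3, 0.5, 0.7]
finger_gap: -0.001
finger_force: 0.1
```

Emit:
step_arm(motion=[{"x":-0.03,"y":0.0,"z":0.001,"wx":0.0,"wy":0.0,"wz":0.0,"hand":1.0},{"x":-0.05,"y":0.0,"z":0.002,"wx":0.0,"wy":0.0,"wz":0.0,"hand":1.0},{"x":-0.06,"y":0.0,"z":0.003,"wx":0.0,"wy":0.0,"wz":0.0,"hand":1.0},{"x":-0.06,"y":0.0,"z":0.003,"wx":0.0,"wy":0.0,"wz":0.0,"hand":1.0},{"x":-0.06,"y":0.0,"z":0.003,"wx":0.0,"wy":0.0,"wz":0.0,"hand":1.0},{"x":-0.06,"y":0.0,"z":0.003,"wx":0.0,"wy":0.0,"wz":0.0,"hand":1.0},{"x":-0.06,"y":0.0,"z":0.003,"wx":0.0,"wy":0.0,"wz":0.0,"hand":1.0},{"x":-0.06,"y":0.0,"z":0.003,"wx":0.0,"wy":0.0,"wz":0.0,"hand":1.0}])

```text
clock: 9.1
ee_pos: [0.6078, -0.1646, 0.0505]
tool_rot: [0.0, 0.642, 0.767, -0.0]
wrist_force: [0.5, -1.5, 0.5]
finger_gap: -0.003
finger_force: 0.5
```

```bash
python3 - <<'E'
from h import *
s=bot.state();im=bot.capture("wrist");cv2.imwrite("pics/w6.png",im[...,::-1])
print(s["clock"],toramp(P,s["ee_pos"]),roller_x(im,cam("wrist",s),P))
E
```

```text
9.1 [0.18908487 0.00075269 0.0505294 ] (array([0.86111116, 0.156     ]), np.float64(0.1580000000000003))
```

View pics/w6.png

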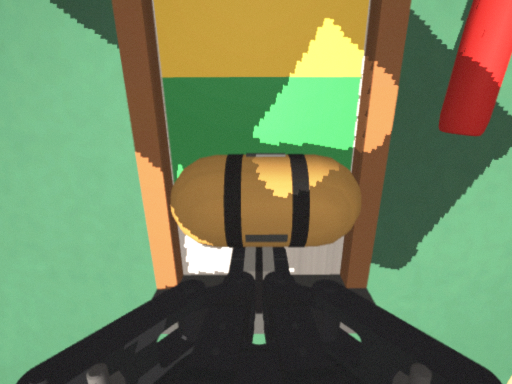

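The roller is resting against the fingertips at (265,200), x≈0.157, in the green. I'll hold it, ease it a few mm further, then lift straight out.

Emit:
step_arm(motion=[{"x":0.0,"y":0.0,"z":0.0,"wx":0.0,"wy":0.0,"wz":0.0,"hand":1.0},{"x":0.0,"y":0.0,"z":0.0,"wx":0.0,"wy":0.0,"wz":0.0,"hand":1.0},{"x":0.0,"y":0.0,"z":0.0,"wx":0.0,"wy":0.0,"wz":0.0,"hand":1.0},{"x":-0.015,"y":0.0,"z":0.0,"wx":0.0,"wy":0.0,"wz":0.0,"hand":1.0},{"x":-0.03,"y":0.0,"z":0.0,"wx":0.0,"wy":0.0,"wz":0.0,"hand":1.0},{"x":-0.045,"y":0.0,"z":0.0,"wx":0.0,"wy":0.0,"wz":0.0,"hand":1.0},{"x":-0.06,"y":0.0,"z":0.0,"wx":0.0,"wy":0.0,"wz":0.0,"hand":1.0},{"x":-0.06,"y":0.0,"z":0.0,"wx":0.0,"wy":0.0,"wz":0.0,"hand":1.0}])

```text
clock: 9.95
ee_pos: [0.6088, -0.1708, 0.0504]
tool_rot: [0.0, 0.642, 0.767, -0.0]
wrist_force: [-0.7, -0.3, 0.5]
finger_gap: -0.001
finger_force: 0.4
```

Emit:
step_arm(motion=[{"x":0.0,"y":0.0,"z":0.0,"wx":0.0,"wy":0.0,"wz":0.0,"hand":1.0},{"x":0.0,"y":0.0,"z":0.0,"wx":0.0,"wy":0.0,"wz":0.0,"hand":1.0},{"x":0.0,"y":0.0,"z":-0.4,"wx":0.0,"wy":0.0,"wz":0.0,"hand":1.0},{"x":0.0,"y":0.0,"z":-0.8,"wx":0.0,"wy":0.0,"wz":0.0,"hand":1.0},{"x":0.0,"y":0.0,"z":-1.0,"wx":0.0,"wy":0.0,"wz":0.0,"hand":1.0},{"x":0.0,"y":0.0,"z":-1.0,"wx":0.0,"wy":0.0,"wz":0.0,"hand":1.0}])

```text
clock: 10.55
ee_pos: [0.6115, -0.1714, 0.1552]
tool_rot: [0.004, 0.642, 0.767, 0.001]
wrist_force: [1.4, 0.3, -0.0]
finger_gap: 0.002
finger_force: 0.0
```

Emit:
step_arm(motion=[{"x":0.2,"y":0.0,"z":-0.3,"wx":0.0,"wy":0.0,"wz":0.0,"hand":1.0},{"x":0.4,"y":0.0,"z":-0.6,"wx":0.0,"wy":0.0,"wz":0.0,"hand":1.0},{"x":0.6,"y":0.0,"z":-0.8,"wx":0.0,"wy":0.0,"wz":0.0,"hand":1.0},{"x":0.6,"y":0.0,"z":-0.8,"wx":0.0,"wy":0.0,"wz":0.0,"hand":1.0},{"x":0.6,"y":0.0,"z":-0.8,"wx":0.0,"wy":0.0,"wz":0.0,"hand":1.0},{"x":0.6,"y":0.0,"z":-0.8,"wx":0.0,"wy":0.0,"wz":0.0,"hand":1.0},{"x":0.6,"y":0.0,"z":-0.8,"wx":0.0,"wy":0.0,"wz":0.0,"hand":1.0},{"x":0.6,"y":0.0,"z":-0.8,"wx":0.0,"wy":0.0,"wz":0.0,"hand":1.0}])

```text
clock: 11.35
ee_pos: [0.5977, -0.112, 0.2289]
tool_rot: [-0.001, 0.642, 0.766, -0.0]
wrist_force: [0.7, -0.7, -0.8]
finger_gap: 0.002
finger_force: 0.0
```

```bash
python3 - <<'E'
from h import *
for i in range(2):
    s=bot.state();im=bot.capture("side");print(s["clock"],toramp(P,s["ee_pos"]),roller_x(im,cam("side"),P))
cv2.imwrite("pics/s7.png",cv2.resize(im[140:270,150:350,::-1],None,fx=4,fy=4,interpolation=2))
E
```

```text
11.35 [ 1.35471878e-01 -1.79541396e-04  2.28881074e-01] (array([0.68611109, 0.194     ]), np.float64(0.1940000000000003))
11.4 [ 1.35436187e-01 -2.58046784e-05  2.29229297e-01] (array([0.68055552, 0.194     ]), np.float64(0.19300000000000034))
```

View pics/s7.png

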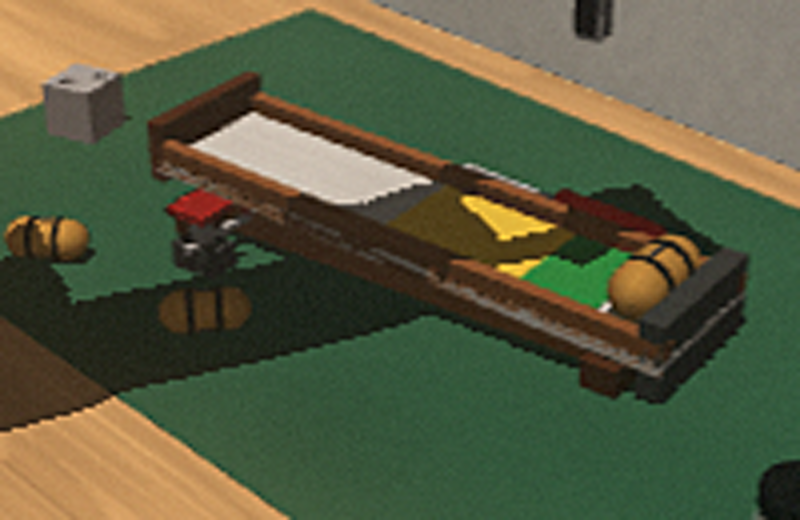

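The roller lies square against the end stop at crop (655,275), x≈0.193. The gate is down and the fingers are well clear.

```bash
python3 -c "
from bench import bot
print(bot.hand_in())"
```

```text
the job is handed in; nothing more can be done
None
```

I handed the job in with the roller at rest square against the end stop (x≈0.193 m), the gate down and the arm clear; I didn't measure its speed past the white line or while braking in yellow, and the hand-in gave no verdict.

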